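# Load a lighter tray into the sprung bay of a packing cabinet

### The job

Load the lower, shorter tray of mini lighters into the open bay of the grey steel cabinet: set it upright on the raised sill with its front end through the opening and let go of it there, then push it in from behind, against the spring, until the catch in the sill has snapped up behind it and keeps it in. Be gentle, do not ram it, and leave the taller tray, the tape roll and the carton where they are.

Things in the scene. Friction and masses are not known exactly. Their poses are not given: they have to be found in the camera images.
- tray: The tray to load: one rigid block 110 (x) x 64 (y) x 64 mm high, 0.17-0.35 kg. Black base 20 mm high and two black end walls (60 mm high, 64 wide) hold 18 dark blue mini lighters; between the end walls, above 20 mm, these form a flat-sided block 100 mm long, 56 wide (y) to grip. Both ends alike: either may go in first. Starts on the bench, left or right. Origin: centre of underside.
- tall_tray: A tray of the same make with full-size lighters, 140 x 64 x 86 mm, too tall for the bay; stands on the bench on the other side of the cabinet. To be left alone. Origin: centre of the underside.
- tape: Roll of amber packing tape standing flat, 96 mm across, 48 mm high. To be left alone. Origin: centre of the underside.
- carton: Closed cardboard carton 90 x 120 x 70 mm. To be left alone. Origin: centre of the underside.
- mouth (a point): On the floor plate of the fixed grey cabinet, mid-width of the bay's opening, below the roof's front edge, 45 mm above the bench. x points into the bay, y left, z up; level. The bay is 72 mm wide, 84 high, 125 deep; its walls and roof begin at x = 0. A closed compartment 74 mm wide, as high as the roof, adjoins on the right (-y), its face at x = 0 (a knob on it sticks out 12 mm).
- sill_end (a point): Middle of the outer edge of the sill: the floor plate of the bay goes on level outside the opening, 72 mm wide without side walls, from mouth x = 0 to this point at mouth x = -55 mm, 45 mm above the bench. An 18 mm wide slot runs along its middle. Axes as mouth.
- roof (a point): Middle of the front edge of the bay's roof, on its upper face, 132 mm above the bench and straight above mouth; the roof is a clear plastic sheet 3 mm thick. Axes as mouth.
- plate (a point): Centre of the front face of a black plate (62 mm wide, 50 high) on a spring inside the bay, facing the opening. At rest at mouth x = 65 mm (1.5 N); pushed in it resists with 100 N/m and meets a stiff buffer (3000 N/m) at mouth x = 102 mm (5.2 N). A tray pushed to it has its rear end at mouth x = -8 mm, still outside the roof. Axes as mouth.
- catch (a joint): Angle (rad) of the sprung catch, a 12 mm wide steel wedge in the sill's slot. 0 = up: it slopes up towards the bay, its steep end stands 8 mm above the sill. 0.36 = pressed level, as by a tray set on it (under 1 N). When the tray's rear end has passed the steep end, at mouth x = -12 to -24 mm (differs each time), it snaps up to 0 and bars the way back. Pushing to the buffer always suffices.

How it is judged:
On the way, in this order (a step that is already met when the one before it is completed fails the run):
1. the tray stands by itself on the sill, untouched by the robot, its front end inside the opening by 5 mm or more and its rear end still more than 30 mm outside (x of tray in the frame of mouth between -0.05 and 0.025 m and z of tray in the frame of mouth between -0.004 and 0.006 m and angle between tray's own z axis and vertical below 0.08 rad and contact force between the fingers and tray below 0.05 N and linear speed of tray below 0.02 m/s), for 0.2 s.
2. the tray is in the bay and the catch has snapped up behind it (x of tray in the frame of mouth above 0.027 m and value of joint catch below 0.08 rad), for 0.1 s.
At the end, for the whole second after the job is handed in: The tray stands upright (within 0.08 rad) and at rest on the floor of the bay, its centre 27 to 55 mm inside the opening and within 12 mm of the bay's middle, and the catch is up behind it (within 0.08 rad of 0) (all of step 2 and x of tray in the frame of mouth below 0.055 m and y of tray in the frame of mouth between -0.012 and 0.012 m and z of tray in the frame of mouth between -0.004 and 0.006 m and angle between tray's own z axis and vertical below 0.08 rad and linear speed of tray below 0.02 m/s); the robot touches nothing.
It fails at once if the tray is rammed or dropped: it presses on the cabinet with more than 40 N (contact force between tray and cabinet above 40 N).
It fails at once if the tray is tipped by more than 0.6 rad (angle between tray's own z axis and vertical above 0.6 rad).
It fails at once if the taller tray, the tape roll or the carton is moved by more than 20 mm (distance of any of tall_tray, tape, carton from where it was at the start of the episode above 0.02 m).
It also fails if it takes over 58 s, if anything falls off the work surface, if the arm or the gripper's body presses on something with over 40 N, if the wrist force passes 120 N, or if a joint passes its speed limit or range.

### The arm

A 7-joint arm with a two-finger parallel gripper is mounted at the origin on the work surface. World frame = base frame: x ahead of the robot, y to its left, z up, the work surface at z = 0. Lengths are in m, angles in rad, forces in N, time in s.
With the tool pointing down it reaches from about 0.4 to 0.875 m from the base axis. Payload 19.3 kg.
Tool frame: the origin (TCP) lies at the very end of the fingers, on their centre line; the grasp point (between the pads) lies 19 mm behind it; z points along the fingers, y is the line along which they close (so a half turn about z gives the same grasp; the last joint's range is limited). The gripper opens to 85 mm and grips with 20 to 120 N. Pads are 22 mm wide; open, the fingers measure 114 mm over their backs; the gripper's body (76 mm by 85 mm) begins 54 mm behind the grasp point. The pads swing forward as they close: fully open they stand 13 mm farther back than shut.
Start: joints at [1.168, 0.521, -0.036, 1.599, 0.021, 1.021, -0.113], TCP at [0.204, -0.591, 0.231] pointing down, gripper open.
Joint ranges: [-2.91, 2.91], [-0.3, 2.13], [-1.5, 1.42], [0.17, 2.43], [-1.26, 4.41], [0.16, 1.93], [-2.52, 2.52]. Speed limits (rad/s): [1.89, 1.89, 2.39, 2.39, 3.01, 3.01, 3.01].

### API

Orientations are given as [roll, pitch, yaw] about the fixed x, y, z axes, in that order (R = Rz(yaw) Ry(pitch) Rx(roll)).
In Python, from workcell import bot gives the robot as it stands. The module is installed in compiled form; this text tells all that it offers.
- The arm moves only by the tool apply_moves, never from a script. Its arguments are lists of equal length, an entry for each row: "claw": the finger opening in m, from 0 to 0.0854; "xyz": the shift along the tool's x, y, z in m, a list of three; "twist": the turn, a rotation vector about the tool's x, y, z in rad, a list of three. A call has 1 to 20 rows; each row shifts and turns the commanded pose from where the row before left it, along the tool's axes as they then stand; what a row does not reach is not made up. A row lasts 1/10 s, in which the tool goes at most 50 mm and 8.59 degrees, less where a joint would pass 70% of its speed; a pose out of reach is approached as far as the arm can. A call with a gripper value outside its range is refused whole. The fingers move at their own pace and stop on an object; "force" is the grip in N (left out, the last holds). Time passes only in rows, so rows that do not move let the fingers close. It gives the time, the measured TCP pose, the force, the opening and the grip force at its end, in the units of the state.
- bot.observe(): the state, without advancing time (a new reading comes with each control period).
- bot.grab_frame(name): name is "scene" or "top"; returns a dict with "img" (400x640x3 uint8, red, green, blue), "vfov" (degrees; the focal length in pixels is half the picture's height over the tangent of half this angle, whatever the lens; pixels are square), "cx", "cy" (the principal point, pixels), "distortion" ([k1, k2, p1, p2, k3] as OpenCV has them; the pictures are not rectified), "view" (4x4, takes a point from world to camera coordinates). Camera axes: x right, y up, looking along -z (the intrinsics and any distortion apply to the point x, -y, -z); pixel columns grow to the right and rows downward; lengths in m; the calibration is good to about 2 mm. A picture is of the moment at which its call begins. There is no depth.
- bot.job_done(): hands the job in; it is judged then, once.
Trained networks look in the newest picture that a camera, given by its name, has taken for a name from the list of things; names that differ only in an ending like _2 or _b are one class to them, and where a whole thing is asked for, a point or a joint stands for the part that bears it (a point fixed in the world has none). Each returns a list of dicts, best first, with "score" (0 to 1); they miss things now and then, are a little off and sometimes report something else, mostly with a low value. They report only what shows in the picture. A call takes as long as a camera call.
- bot.find_in(camera, query): "position" ([x, y, z] in m, in world coordinates, good to about 4 mm: the middle of the surface that is visible of it).
The state is a dict: "clock": time; "qpos": joint angles; "qd": joint speeds; "joint_efforts": joint torques, N m; "position": TCP position; "tool_rot": TCP orientation; "force": force on the tool from outside, world axes, zero at the start; "moment": the same for the moment, N m; "grip_width": finger opening in m; "finger_force": force on a finger pad.
Only numpy, scipy, OpenCV 4.12 (cv2) and the standard library are available. Lean on these libraries where they do the work, as an engineer would, in place of code of your own. Each camera call takes 0.05 s, during which the arm holds its last target. There are 200 camera calls.

## Working session

There is one attempt and no reset: what is moved stays moved. The work goes in short steps, Python scripts to look and compute and a tool call to move; the robot and the scene stay as the last step left them, time stands still between calls to the robot, and variables do not carry over. Pictures are saved under pics/ and viewed, at most 10 in all, crops included, and the job is handed in when it is done.

Besides the shell and the picture viewer there is one more tool, called after ">>>" by a JSON object that holds its "method" and its "body", one argument or row to a line. apply_moves: Moves the arm, as the interface text tells. Its arguments: {"type":"object","properties":{"claw":{"type":"array"},"xyz":{"type":"array"},"twist":{"type":"array"},"force":{"type":"number"}},"required":["claw","xyz","twist"]}

```bash
mkdir -p pics
python3 - <<'E'
from workcell import bot
import cv2,numpy as np,pickle
s=bot.observe();print({k:np.round(v,3).tolist() for k,v in s.items()})
for c in("scene","top"):
    f=bot.grab_frame(c);pickle.dump(f,open(f"{c}.pkl","wb"))
    cv2.imwrite(f"pics/{c}0.png",f["img"][:,:,::-1])
    print(c,f["vfov"],f["cx"],f["cy"],f["distortion"],np.round(f["view"],3).tolist())
    for q in("tray","tall_tray","tape","carton","mouth","sill_end","roof","plate","catch"):
        try:print(q,[(round(d["score"],2),np.round(d["position"],3).tolist()) for d in bot.find_in(c,q)][:3])
        except Exception as e:print(q,e)
E
```

```text
{'clock': 0.0, 'qpos': [1.168, 0.522, -0.036, 1.6, 0.021, 1.021, -0.113], 'qd': [-0.001, -0.001, -0.0, 0.0, -0.0, 0.0, -0.002], 'joint_efforts': [-0.001, -92.711, 1.979, -36.994, 0.018, 0.008, -0.0], 'position': [0.204, -0.59, 0.231], 'tool_rot': [-3.14, 0.0, 0.333], 'force': [0.13, -0.537, -0.03], 'moment': [0.043, 0.015, 0.043], 'finger_force': 0.0, 'grip_width': 0.086}
scene 56.94085118776676 318.8986581190429 197.73533220922116 [0.02483168 0.         0.         0.         0.        ] [[-0.202, 0.979, 0.011, 0.105], [-0.573, -0.127, 0.809, 0.262], [0.794, 0.157, 0.587, -1.338], [0.0, 0.0, 0.0, 1.0]]
tray [(0.96, [0.529, -0.274, 0.044])]
tall_tray [(0.75, [0.59, 0.277, 0.072])]
tape [(0.84, [0.708, 0.316, 0.034])]
carton [(0.64, [0.714, -0.283, 0.062])]
mouth [(0.83, [0.71, -0.031, 0.108])]
sill_end [(0.58, [0.713, -0.034, 0.109])]
roof [(0.66, [0.707, -0.038, 0.112])]
plate [(0.42, [0.591, 0.28, 0.074])]
catch []
top 57.63682368030511 315.59012621083747 201.29713327801326 [-0.03091475  0.          0.          0.          0.        ] [[0.023, -1.0, 0.012, -0.029], [0.995, 0.024, 0.097, -0.582], [-0.097, 0.01, 0.995, -0.921], [0.0, 0.0, 0.0, 1.0]]
tray [(0.58, [0.508, -0.283, 0.056])]
tall_tray [(0.65, [0.521, 0.269, 0.074]), (0.56, [0.695, 0.316, 0.045]), (0.3, [0.647, -0.038, 0.133])]
tape [(0.82, [0.693, 0.318, 0.048]), (0.46, [0.646, -0.034, 0.128])]
carton [(0.64, [0.678, -0.289, 0.068])]
mouth [(0.89, [0.644, -0.038, 0.136])]
sill_end [(0.59, [0.643, -0.037, 0.136])]
roof [(0.83, [0.647, -0.036, 0.129])]
plate []
catch [(0.35, [0.691, 0.32, 0.046])]
```

View pics/scene0.png

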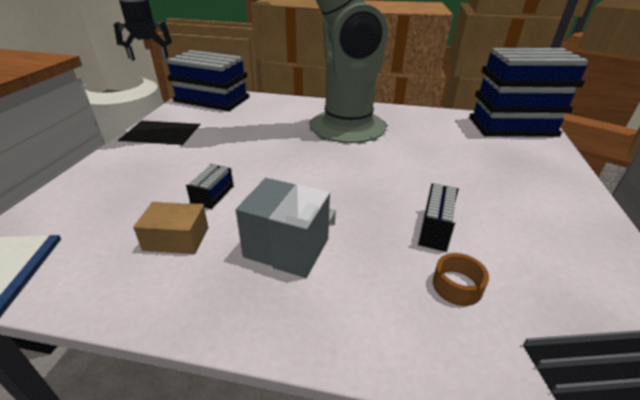

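View pics/top0.png

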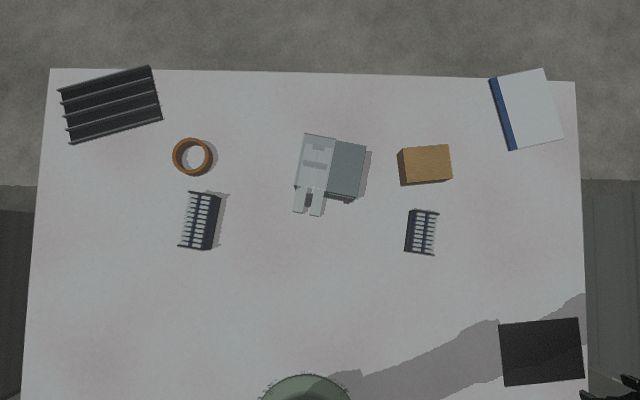

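The scene view shows the tray at (210,185) and the cabinet at (285,225). In the top view the cabinet is at (330,165) with its sill pointing down toward the robot at (308,208), the tray is at (421,232), and the tall tray is at (200,220). I'll enlarge the top view to fit the edges.

Run:
```python
import cv2,pickle
f=pickle.load(open("top.pkl","rb"))["img"][:,:,::-1]
a=cv2.resize(f[125:225,285:375],None,fx=5.5,fy=5.5,interpolation=cv2.INTER_CUBIC)
b=cv2.resize(f[200:264,398:444],None,fx=5.5,fy=5.5,interpolation=cv2.INTER_CUBIC)
import numpy as np
o=np.zeros((550,a.shape[1]+b.shape[1]+10,3),'u1');o[:,:a.shape[1]]=a;o[:b.shape[0],-b.shape[1]:]=b
o=cv2.convertScaleAbs(o,alpha=1.5)
cv2.imwrite("pics/crop1.png",o);print(o.shape)
```

```text
(550, 758, 3)
```

View pics/crop1.png

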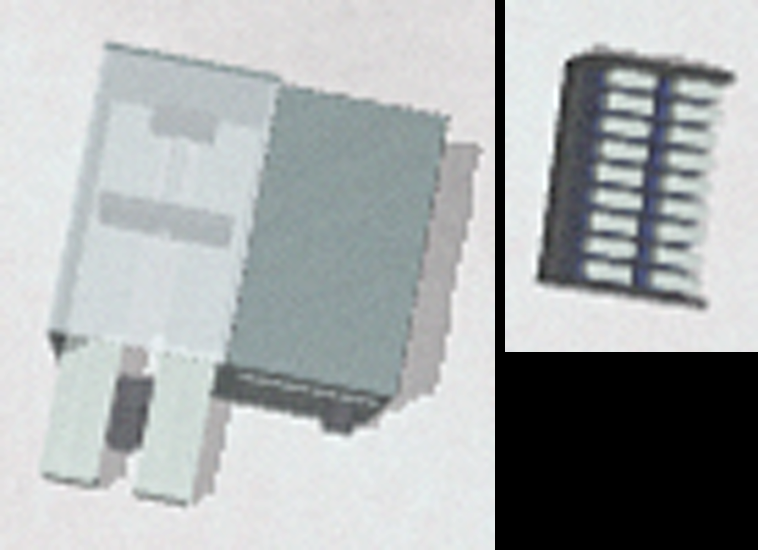

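The crop shows sill outer corners at about (43,475) and (192,501), the dark catch at (128,412), the roof's left edge running (107,43)–(50,335), and the tray's end walls as two dark bars at right. Next I turn these into world coordinates.

```bash
cat > h.py <<'E'
import numpy as np,cv2,pickle
def ray(f,u,v):
    F=200/np.tan(np.radians(f["vfov"])/2);K=np.array([[F,0,f["cx"]],[0,F,f["cy"]],[0,0,1.]])
    p=cv2.undistortPoints(np.array([[[u,v]]],float),K,np.array(f["distortion"]))[0,0]
    V=np.array(f["view"]);R=V[:3,:3];return -R.T@V[:3,3],R.T@np.array([p[0],-p[1],-1])
def at(f,u,v,z):
    o,d=ray(f,u,v);return o+d*(z-o[2])/d[2]
def proj(f,P):
    F=200/np.tan(np.radians(f["vfov"])/2);K=np.array([[F,0,f["cx"]],[0,F,f["cy"]],[0,0,1.]])
    V=np.array(f["view"]);c=np.c_[P,np.ones(len(P))]@V.T;c=c[:,:3]*[1,-1,-1]
    return cv2.projectPoints(c,np.zeros(3),np.zeros(3),K,np.array(f["distortion"]))[0][:,0]
E
python3 - <<'E'
from h import *
f=pickle.load(open("top.pkl","rb"))
A=lambda X,Y,z:at(f,285+(X+.5)/5.5-.5,125+(Y+.5)/5.5-.5,z)
B=lambda X,Y,z:at(f,398+(X-505+.5)/5.5-.5,200+(Y+.5)/5.5-.5,z)
def show(n,p,q):
    d=q-p;print(n,np.round(p,4),np.round(q,4),"mid",np.round((p+q)/2,4),"len",round(np.linalg.norm(d),4),"ang",round(np.degrees(np.arctan2(d[1],d[0])),2))
show("sill",A(192,499,.045),A(43,474,.045))
show("roofL",A(50,335,.132),A(107,43,.132))
show("cabR",A(392,400,.132),A(448,115,.132))
show("roofback",A(448,115,.132),A(107,43,.132))
show("mid",A(227,365,.132),A(281,78,.132))
show("frontroof",A(227,365,.132),A(50,335,.132))
show("slotL",A(103,485,.045),A(120,385,.045))
show("trayR",B(705,303,.06),B(735,75,.06))
show("trayL0",B(540,280,0),B(570,60,0))
show("endF",B(705,303,.06),B(566,284,.06))
show("endB",B(735,75,.06),B(597,50,.06))
E
```

```text
sill [ 0.545  -0.0257  0.045 ] [0.555  0.0439 0.045 ] mid [0.55   0.0091 0.045 ] len 0.0703 ang 81.81
roofL [0.6081 0.038  0.132 ] [0.7357 0.0171 0.132 ] mid [0.6719 0.0276 0.132 ] len 0.1293 ang -9.29
cabR [ 0.5838 -0.1077  0.132 ] [ 0.7079 -0.1304  0.132 ] mid [ 0.6458 -0.119   0.132 ] len 0.1261 ang -10.4
roofback [ 0.7079 -0.1304  0.132 ] [0.7357 0.0171 0.132 ] mid [ 0.7218 -0.0566  0.132 ] len 0.1502 ang 79.32
mid [ 0.5971 -0.0374  0.132 ] [ 0.7222 -0.0582  0.132 ] mid [ 0.6596 -0.0478  0.132 ] len 0.1269 ang -9.44
frontroof [ 0.5971 -0.0374  0.132 ] [0.6081 0.038  0.132 ] mid [6.026e-01 3.000e-04 1.320e-01] len 0.0762 ang 81.69
slotL [0.5505 0.0159 0.045 ] [0.5975 0.0091 0.045 ] mid [0.574  0.0125 0.045 ] len 0.0475 ang -8.15
trayR [ 0.4518 -0.3147  0.06  ] [ 0.5564 -0.3294  0.06  ] mid [ 0.5041 -0.3221  0.06  ] len 0.1056 ang -8.02
trayL0 [ 0.4588 -0.2542  0.    ] [ 0.5662 -0.269   0.    ] mid [ 0.5125 -0.2616  0.    ] len 0.1084 ang -7.84
endF [ 0.4518 -0.3147  0.06  ] [ 0.4592 -0.2508  0.06  ] mid [ 0.4555 -0.2827  0.06  ] len 0.0643 ang 83.44
endB [ 0.5564 -0.3294  0.06  ] [ 0.5665 -0.2653  0.06  ] mid [ 0.5614 -0.2974  0.06  ] len 0.0649 ang 81.08
```

>>> {"method": "apply_moves", "body": {
  "claw": [0.0854,0.0854,0.0854,0.0854,0.0854,0.0854,0.0854,0.0854,0.0854,0.0854,0.0854,0.0854,0.0854,0.0854,0.0854,0.0854,0.0854,0.0854,0.0854,0.0854],
  "xyz": [
    [0,0,0],
    [0,0,0],
    [0,0,0],
    [0,0,0],
    [0.0177,-0.0242,0],
    [0.0177,-0.0242,0],
    [0.0177,-0.0242,0],
    [0.0177,-0.0242,0],
    [0.0177,-0.0242,0],
    [0.0177,-0.0242,0],
    [0.0177,-0.0242,0],
    [0.0177,-0.0242,0],
    [0.0177,-0.0242,0],
    [0.0177,-0.0242,0],
    [0.0177,-0.0242,0],
    [0.0177,-0.0242,0],
    [0.0177,-0.0242,0],
    [0.0177,-0.0242,0],
    [0,0,0.04],
    [0,0,0.04]
  ],
  "twist": [
    [0,0,0.118],
    [0,0,0.118],
    [0,0,0.118],
    [0,0,0.117],
    [0,0,0],
    [0,0,0],
    [0,0,0],
    [0,0,0],
    [0,0,0],
    [0,0,0],
    [0,0,0],
    [0,0,0],
    [0,0,0],
    [0,0,0],
    [0,0,0],
    [0,0,0],
    [0,0,0],
    [0,0,0],
    [0,0,0],
    [0,0,0]
  ],
  "force": 40
}}

```text
clock: 3.0
position: [0.4975, -0.2886, 0.1511]
tool_rot: [3.141, -0.003, -0.136]
force: [0.5, -1.5, -0.8]
grip_width: 0.0854
finger_force: 0.0
```

```bash
cat > ov.py <<'E'
from h import *
from scipy.optimize import least_squares
f=pickle.load(open("top.pkl","rb"));g=pickle.load(open("scene.pkl","rb"))
# cabinet points in mouth frame vs top pixel
M=[((-.055,-.036,0),(192,499)),((-.055,.036,0),(43,474)),((0,.0385,.087),(50,335)),((0,-.0385,.087),(227,365)),((.127,.0385,.087),(107,43)),((.127,-.0385,.087),(281,78)),((0,-.111,.087),(392,400)),((.127,-.111,.087),(448,115))]
P=np.array([m[0] for m in M]);U=np.array([[285+(m[1][0]+.5)/5.5-.5,125+(m[1][1]+.5)/5.5-.5] for m in M])
def W(p,P):
    c,s=np.cos(p[2]),np.sin(p[2]);return np.c_[p[0]+c*P[:,0]-s*P[:,1],p[1]+s*P[:,0]+c*P[:,1],.045+P[:,2]]
r=least_squares(lambda p:(proj(f,W(p,P))-U).ravel(),[.604,0,-.165],loss="soft_l1")
print("mouth",r.x,np.round(r.fun.reshape(-1,2),1).tolist())
# overlay cabinet and tray outlines
T=np.array([.508,-.291,-.138])
def box(x0,x1,y0,y1,z0,z1):
    c=[(x,y,z) for x in(x0,x1) for y in(y0,y1) for z in(z0,z1)]
    return np.array([(a,b) for i,a in enumerate(c) for b in c[i+1:] if sum(p!=q for p,q in zip(a,b))==1])
def draw(fr,crop,k,items):
    x,y,w,h=crop;im=cv2.resize(fr["img"][y:y+h,x:x+w,::-1],None,fx=k,fy=k,interpolation=cv2.INTER_CUBIC)
    for p,zo,E,col in items:
        Q=W(p,E.reshape(-1,3));Q[:,2]+=zo-.045
        q=(proj(fr,Q)-[x,y]+.5)*k-.5
        for a,b in q.reshape(-1,2,2):cv2.line(im,tuple(int(v) for v in np.round(a)),tuple(int(v) for v in np.round(b)),col,1)
    return im
it=[(r.x,.045,box(0,.127,-.111,.0385,-.045,.087),(0,0,255)),(r.x,.045,box(-.055,0,-.036,.036,-.003,0),(0,200,0)),(T,0,box(-.055,.055,-.032,.032,0,.06),(0,255,255))]
if __name__=="__main__":
    a=draw(f,(285,125,165,145),2.4,it);b=draw(g,(180,155,155,125),2.5,it)
    o=np.zeros((max(a.shape[0],b.shape[0]),a.shape[1]+b.shape[1],3),'u1');o[:a.shape[0],:a.shape[1]]=a;o[:b.shape[0],a.shape[1]:]=b
    cv2.imwrite("pics/ov.png",o);print(o.shape)
E
python3 ov.py
```

```text
mouth [ 6.03105998e-01  5.76654978e-04 -1.69975667e-01] [[-0.0, 0.8], [-0.6, -0.0], [-0.2, -0.7], [-0.0, 0.2], [0.0, 0.4], [0.3, 0.2], [0.5, -0.2], [-0.0, -0.7]]
(348, 784, 3)
```

View pics/ov.png

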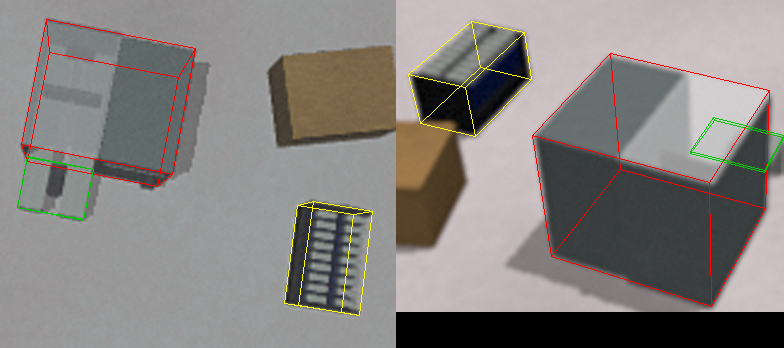

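The overlay fits both views: the cabinet outline in red and the tray in yellow land on their edges, so mouth ≈ (0.603, 0.001) with yaw −0.17. Next: descend and grip.

>>> {"method": "apply_moves", "body": {
  "claw": [0.0854,0.0854,0.0854,0.0854,0.0854,0.0854,0.0854,0.0854,0.0854,0.0854,0.055,0.05,0.05,0.05,0.05,0.05,0.05,0.05,0.05,0.05],
  "xyz": [
    [0,0,0.02],
    [0,0,0.02],
    [0,0,0.02],
    [0,0,0.02],
    [0,0,0.015],
    [0,0,0.012],
    [0,0,0.01],
    [0,0,0.008],
    [0,0,0],
    [0,0,0],
    [0,0,0],
    [0,0,0],
    [0,0,0],
    [0,0,0],
    [0,0,0],
    [0,0,0],
    [0,0,0],
    [0,0,0],
    [0,0,0],
    [0,0,0]
  ],
  "twist": [
    [0,0,0],
    [0,0,0],
    [0,0,0],
    [0,0,0],
    [0,0,0],
    [0,0,0],
    [0,0,0],
    [0,0,0],
    [0,0,0],
    [0,0,0],
    [0,0,0],
    [0,0,0],
    [0,0,0],
    [0,0,0],
    [0,0,0],
    [0,0,0],
    [0,0,0],
    [0,0,0],
    [0,0,0],
    [0,0,0]
  ],
  "force": 40
}}

```text
clock: 5.0
position: [0.4966, -0.2894, 0.0269]
tool_rot: [3.141, -0.001, -0.138]
force: [-0.4, 0.2, 5.2]
grip_width: 0.0555
finger_force: 42.4
```

>>> {"method": "apply_moves", "body": {
  "claw": [0.05,0.05,0.05,0.05,0.05,0.05,0.05,0.05,0.05,0.05,0.05,0.05,0.05,0.05,0.05,0.05,0.05,0.05,0.05,0.05],
  "xyz": [
    [0,0,-0.01],
    [0,0,-0.02],
    [0,0,-0.03],
    [0,0,-0.03],
    [0,0,-0.02],
    [-0.001,-0.0097,-0.01],
    [-0.0018,-0.02,0],
    [-0.0018,-0.025,0],
    [-0.0018,-0.025,0],
    [-0.0018,-0.025,0],
    [-0.0018,-0.025,0],
    [-0.0018,-0.025,0],
    [-0.0018,-0.025,0],
    [-0.0018,-0.025,0],
    [-0.0018,-0.025,0],
    [-0.0018,-0.025,0],
    [-0.0018,-0.025,0],
    [-0.0018,-0.018,0],
    [-0.0018,-0.007,0],
    [0,0,0]
  ],
  "twist": [
    [0,0,0],
    [0,0,0],
    [0,0,0],
    [0,0,0],
    [0,0,0],
    [0,0,0],
    [0,0,0],
    [0,0,0],
    [0,0,0],
    [0,0,0],
    [0,0,0],
    [0,0,0],
    [0,0,0],
    [0,0,0],
    [0,0,0],
    [0,0,0],
    [0,0,0],
    [0,0,0],
    [0,0,0],
    [0,0,0.032]
  ]
}}

```text
clock: 7.0
position: [0.5136, 0.0168, 0.1462]
tool_rot: [-3.141, 0.001, -0.169]
force: [-0.1, 0.1, -3.1]
grip_width: 0.0555
finger_force: 43.2
```

>>> {"method": "apply_moves", "body": {
  "claw": [0.05,0.05],
  "xyz": [
    [0,0,0],
    [0,0,0]
  ],
  "twist": [
    [0,0,0],
    [0,0,0]
  ]
}}

```text
clock: 7.2
position: [0.514, 0.0148, 0.1463]
tool_rot: [3.141, 0.0, -0.172]
force: [-0.1, 0.1, -2.1]
grip_width: 0.0555
finger_force: 43.2
```

Run:
```python
from workcell import bot
import ov
from ov import *
s=bot.observe();p=np.array(s["position"]);y=s["tool_rot"][2]
c,sn=np.cos(-.17),np.sin(-.17);d=p[:2]-r.x[:2];print("tcp in mouth",c*d[0]+sn*d[1],-sn*d[0]+c*d[1],p[2]-.045,s["tool_rot"],s["force"])
T=np.array([p[0]+.012*np.cos(y),p[1]+.012*np.sin(y),y]);zo=p[2]-.0265
ims=[]
it2=[it[1],(T,zo,box(-.055,.055,-.032,.032,0,.06),(0,255,255))]
a=draw(bot.grab_frame("top"),(265,130,110,115),3.4,it2);b=draw(bot.grab_frame("scene"),(230,110,120,115),3.4,it2)
cv2.imwrite("pics/c2.png",np.hstack([a,b]))
```

```text
mouth [ 6.03105998e-01  5.76654978e-04 -1.69975667e-01] [[-0.0, 0.8], [-0.6, -0.0], [-0.2, -0.7], [-0.0, 0.2], [0.0, 0.4], [0.3, 0.2], [0.5, -0.2], [-0.0, -0.7]]
tcp in mouth -0.09027169073209333 -0.001031309690337193 0.10126056761013354 [ 3.14114473e+00  1.12652609e-04 -1.71592370e-01] [-0.06284526  0.06537286 -2.06219887]
```

View pics/c2.png

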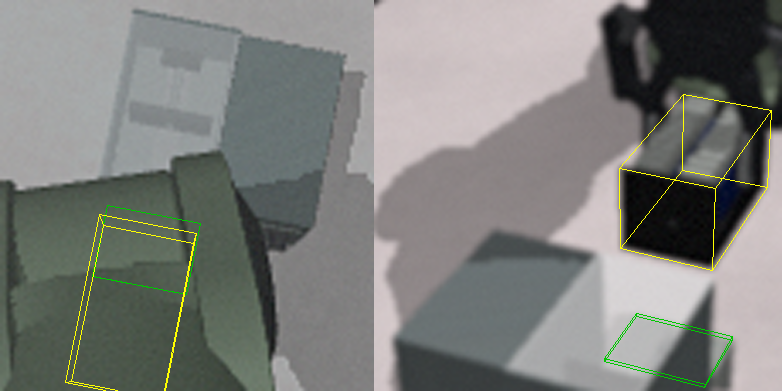

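The tray hangs level inside its predicted outline (scene view, about (690,200)), in line with the sill. Next: lower it to about 10 mm above the sill, then move it in.

>>> {"method": "apply_moves", "body": {
  "claw": [0.05,0.05,0.05,0.05,0.05,0.05,0.05,0.05,0.05,0.05,0.05,0.05,0.05,0.05,0.05,0.05,0.05,0.05,0.05,0.05],
  "xyz": [
    [0,-0.001,0.005],
    [0,0,0.01],
    [0,0,0.014],
    [0,0,0.014],
    [0,0,0.012],
    [0,0,0.007],
    [0,0,0.003],
    [0,0,0],
    [0.002,0,0],
    [0.004,0,0],
    [0.005,0,0],
    [0.006,0,0],
    [0.006,0,0],
    [0.006,0,0],
    [0.006,0,0],
    [0.006,0,0],
    [0.005,0,0],
    [0.004,0,0],
    [0,0,0],
    [0,0,0]
  ],
  "twist": [
    [0,0,0],
    [0,0,0],
    [0,0,0],
    [0,0,0],
    [0,0,0],
    [0,0,0],
    [0,0,0],
    [0,0,0],
    [0,0,0],
    [0,0,0],
    [0,0,0],
    [0,0,0],
    [0,0,0],
    [0,0,0],
    [0,0,0],
    [0,0,0],
    [0,0,0],
    [0,0,0],
    [0,0,0],
    [0,0,0]
  ]
}}

```text
clock: 9.3
position: [0.5634, 0.0084, 0.0812]
tool_rot: [3.142, 0.0, -0.17]
force: [0.5, -0.0, -2.0]
grip_width: 0.0557
finger_force: 43.2
```

>>> {"method": "apply_moves", "body": {
  "claw": [0.05,0.05,0.05,0.05,0.05,0.05,0.05],
  "xyz": [
    [0,0,0.002],
    [0,0,0.002],
    [0,0,0.0015],
    [0,0,0.001],
    [0,0,0.001],
    [0,0,0.001],
    [0,0,0]
  ],
  "twist": [
    [0,0,0],
    [0,0,0],
    [0,0,0],
    [0,0,0],
    [0,0,0],
    [0,0,0],
    [0,0,0]
  ]
}}

```text
clock: 10.0
position: [0.5635, 0.0084, 0.0727]
tool_rot: [3.142, 0.0, -0.17]
force: [-0.1, 0.6, -1.2]
grip_width: 0.0552
finger_force: 43.2
```

>>> {"method": "apply_moves", "body": {
  "claw": [0.05,0.05,0.05,0.05],
  "xyz": [
    [0,0,0.0005],
    [0,0,0.0005],
    [0,0,0],
    [0,0,0]
  ],
  "twist": [
    [0,0,0],
    [0,0,0],
    [0,0,0],
    [0,0,0]
  ]
}}

```text
clock: 10.4
position: [0.5635, 0.0084, 0.0719]
tool_rot: [-3.142, 0.0, -0.17]
force: [-2.6, 0.4, 2.3]
grip_width: 0.0556
finger_force: 43.5
```

>>> {"method": "apply_moves", "body": {
  "claw": [0.058,0.062,0.066,0.07,0.074,0.0775,0.0775,0.0775],
  "xyz": [
    [0,0,0],
    [0,0,0],
    [0,0,0],
    [0,0,0],
    [0,0,0],
    [0,0,0],
    [0,0,0],
    [0,0,0]
  ],
  "twist": [
    [0,0,0],
    [0,0,0],
    [0,0,0],
    [0,0,0],
    [0,0,0],
    [0,0,0],
    [0,0,0],
    [0,0,0]
  ]
}}

```text
clock: 11.2
position: [0.5636, 0.0084, 0.0718]
tool_rot: [-3.142, 0.0, -0.17]
force: [-0.1, -0.5, 0.0]
grip_width: 0.0775
finger_force: 0.0
```

>>> {"method": "apply_moves", "body": {
  "claw": [0.0775,0.0775,0.0775,0.0775,0.0775,0.0775,0.0775,0.0775],
  "xyz": [
    [0,0,-0.005],
    [0,0,-0.01],
    [0,0,-0.015],
    [0,0,-0.02],
    [0,0,-0.025],
    [0,0,-0.025],
    [0,0,-0.01],
    [0,0,0]
  ],
  "twist": [
    [0,0,0],
    [0,0,0],
    [0,0,0],
    [0,0,0],
    [0,0,0],
    [0,0,0],
    [0,0,0],
    [0,0,0]
  ]
}}

```text
clock: 12.0
position: [0.5642, 0.0084, 0.1835]
tool_rot: [-3.141, -0.003, -0.17]
force: [0.2, 0.1, -1.2]
grip_width: 0.0777
finger_force: 0.0
```

>>> {"method": "apply_moves", "body": {
  "claw": [0.0777,0.06,0.04,0.02,0,0,0,0,0,0,0,0],
  "xyz": [
    [-0.005,0,0],
    [-0.015,0,0],
    [-0.02,0,0],
    [-0.02,0,0],
    [-0.015,0,0],
    [-0.01,0,0],
    [-0.005,0,0],
    [0,0,0],
    [0,0,0],
    [0,0,0],
    [0,0,0],
    [0,0,0]
  ],
  "twist": [
    [0,0,0],
    [0,0,0],
    [0,0,0],
    [0,0,0],
    [0,0,0],
    [0,0.05,0],
    [0,0.1,0],
    [0,0.1,0],
    [0,0.1,0],
    [0,0.05,0],
    [0,0,0],
    [0,0,0]
  ]
}}

```text
clock: 13.2
position: [0.4746, 0.0244, 0.1811]
tool_rot: [3.141, -0.398, -0.168]
force: [0.3, -0.4, 0.1]
grip_width: 0.0004
finger_force: 0.0
```

Run:
```python
from workcell import bot
from ov import *
s=bot.observe();p=np.array(s["position"]);print(s["tool_rot"],p,s["grip_width"])
c,sn=np.cos(-.17),np.sin(-.17);d=p[:2]-r.x[:2];print("tcp in mouth",c*d[0]+sn*d[1],-sn*d[0]+c*d[1],p[2])
T=np.r_[r.x[:2]+[-.028*c,-.028*sn],-.17]
it2=[it[1],(T,.045,box(-.055,.055,-.032,.032,0,.06),(0,255,255))]
a=draw(bot.grab_frame("top"),(265,130,110,115),3.4,it2);b=draw(bot.grab_frame("scene"),(230,110,120,115),3.4,it2)
cv2.imwrite("pics/c3.png",np.hstack([a,b]))
```

```text
mouth [ 6.03105998e-01  5.76654978e-04 -1.69975667e-01] [[-0.0, 0.8], [-0.6, -0.0], [-0.2, -0.7], [-0.0, 0.2], [0.0, 0.4], [0.3, 0.2], [0.5, -0.2], [-0.0, -0.7]]
[ 3.14065635 -0.3979045  -0.16796904] [0.47455616 0.02435727 0.18111817] 0.0004252589752977706
tcp in mouth -0.13072002505628255 0.0016894522929131878 0.1811181731530085
```

View pics/c3.png

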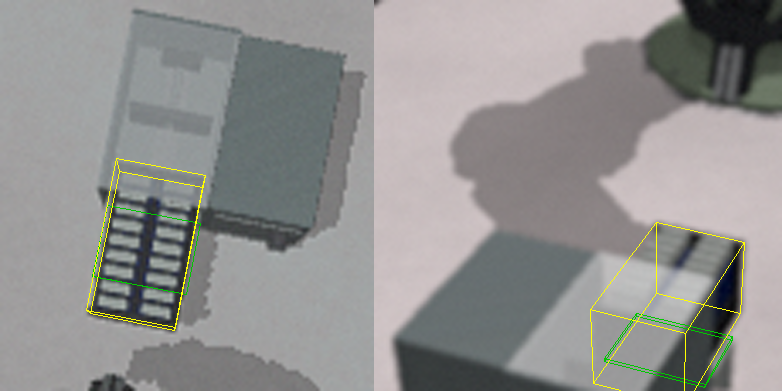

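The tray stands on the sill as planned: in both views its outline matches, with the front under the roof edge at (150,190) and the rear at (135,325). Next, lower the closed fingertips behind it.

>>> {"method": "apply_moves", "body": {
  "claw": [0,0,0,0,0,0,0,0,0,0,0,0,0,0,0,0,0,0],
  "xyz": [
    [-0.0047,0.002,0.0112],
    [-0.0047,0,0.0112],
    [-0.0047,0,0.0112],
    [-0.0047,0,0.0112],
    [-0.0047,0,0.0112],
    [-0.0047,0,0.0112],
    [-0.0047,0,0.0112],
    [-0.0047,0,0.0112],
    [-0.0047,0,0.0112],
    [-0.0047,0,0.0112],
    [0,0,0],
    [0.0046,0,0.0019],
    [0.0046,0,0.0019],
    [0.0046,0,0.0019],
    [0.0046,0,0.0019],
    [0.0046,0,0.0019],
    [0,0,0],
    [0,0,0]
  ],
  "twist": [
    [0,0,0],
    [0,0,0],
    [0,0,0],
    [0,0,0],
    [0,0,0],
    [0,0,0],
    [0,0,0],
    [0,0,0],
    [0,0,0],
    [0,0,0],
    [0,0,0],
    [0,0,0],
    [0,0,0],
    [0,0,0],
    [0,0,0],
    [0,0,0],
    [0,0,0],
    [0,0,0]
  ]
}}

```text
clock: 15.1
position: [0.5139, 0.0198, 0.1121]
tool_rot: [3.122, -0.321, -0.166]
force: [-0.2, -0.2, -0.0]
grip_width: 0.0002
finger_force: 0.0
```

Run:
```python
from workcell import bot
s=bot.observe();print(s["qpos"],s["position"],s["tool_rot"],s["force"])
```

```text
[-0.34228132  0.44217402  0.11925815  2.24959734  0.51696213  0.18896396
 -2.47770565] [0.51391333 0.01978096 0.11214875] [ 3.12164915 -0.32091633 -0.16610869] [-0.16237298 -0.22414993 -0.02186164]
```

>>> {"method": "apply_moves", "body": {
  "claw": [0,0,0,0,0,0,0,0],
  "xyz": [
    [-0.0044,0,-0.012],
    [-0.0044,0,-0.012],
    [-0.0044,0,-0.012],
    [-0.0044,0,-0.012],
    [-0.0044,0,-0.012],
    [0,0,0],
    [0,0,0],
    [0,0,0]
  ],
  "twist": [
    [0,0,0],
    [0,-0.05,0],
    [0,-0.05,0],
    [0,-0.05,0],
    [0,-0.05,0],
    [0,0,0],
    [0,0,0],
    [0,0,0]
  ]
}}

```text
clock: 15.9
position: [0.4776, 0.0271, 0.1637]
tool_rot: [3.122, -0.121, -0.169]
force: [-1.4, 1.0, 0.5]
grip_width: 0.0001
finger_force: 0.0
```

```bash
cat > st.py <<'E'
from workcell import bot
import numpy as np
s=bot.observe();p=s["position"];c,sn=np.cos(-.17),np.sin(-.17);d=np.array(p[:2])-[.6031,.0006]
print("mouth",np.round([c*d[0]+sn*d[1],-sn*d[0]+c*d[1],p[2]],4),np.round(s["tool_rot"],3),"q",np.round(s["qpos"],2),"F",np.round(s["force"],1))
E
python3 st.py
```

```text
mouth [-0.1282  0.0049  0.1637] [ 3.122 -0.121 -0.169] q [-0.07  0.35 -0.2   2.13  0.24  0.59 -2.18] F [-1.4  1.   0.5]
```

>>> {"method": "apply_moves", "body": {
  "claw": [0,0,0,0,0,0,0,0,0,0],
  "xyz": [
    [-0.0015,0.0006,0.0124],
    [-0.0015,0.0006,0.0124],
    [-0.0015,0.0006,0.0124],
    [-0.0015,0.0006,0.0124],
    [-0.0015,0.0006,0.0124],
    [-0.0015,0.0006,0.0124],
    [-0.0015,0.0006,0.0124],
    [-0.0015,0.0006,0.0124],
    [0,0,0],
    [0,0,0]
  ],
  "twist": [
    [0.01,0,0],
    [0.01,0,0],
    [0,0,0],
    [0,0,0],
    [0,0,0],
    [0,0,0],
    [0,0,0],
    [0,0,0],
    [0,0,0],
    [0,0,0]
  ]
}}

```text
clock: 16.9
position: [0.4768, 0.0224, 0.0643]
tool_rot: [-3.141, -0.12, -0.169]
force: [0.5, 0.4, -0.6]
grip_width: -0.0
finger_force: 0.0
```

```bash
python3 st.py
```

```text
mouth [-1.282e-01  1.000e-04  6.430e-02] [-3.141 -0.12  -0.169] q [-0.11  0.53 -0.11  2.2   0.33  0.32 -2.26] F [ 0.5  0.4 -0.6]
```

>>> {"method": "apply_moves", "body": {
  "claw": [0,0,0,0,0,0,0,0,0,0,0,0,0,0,0,0,0,0],
  "xyz": [
    [0.005,0,0.0006],
    [0.005,0,0.0006],
    [0.005,0,0.0006],
    [0.005,0,0.0006],
    [0.003,0,0.0003],
    [0.0025,0,0.0003],
    [0.0025,0,0.0003],
    [0.0025,0,0.0003],
    [0.0025,0,0.0003],
    [0.0025,0,0.0003],
    [0.0025,0,0.0003],
    [0.0025,0,0.0003],
    [0.0025,0,0.0003],
    [0.0025,0,0.0003],
    [0.0025,0,0.0003],
    [0.0025,0,0.0003],
    [0.0025,0,0.0003],
    [0,0,0]
  ],
  "twist": [
    [0,0,0],
    [0,0,0],
    [0,0,0],
    [0,0,0],
    [0,0,0],
    [0,0,0],
    [0,0,0],
    [0,0,0],
    [0,0,0],
    [0,0,0],
    [0,0,0],
    [0,0,0],
    [0,0,0],
    [0,0,0],
    [0,0,0],
    [0,0,0],
    [0,0,0],
    [0,0,0]
  ]
}}

```text
clock: 18.7
position: [0.5302, 0.0131, 0.0646]
tool_rot: [-3.141, -0.121, -0.17]
force: [-0.1, 0.2, -0.4]
grip_width: 0.0
finger_force: 0.0
```

```bash
python3 st.py
```

```text
mouth [-0.074  -0.      0.0646] [-3.141 -0.121 -0.17 ] q [-0.05  0.58 -0.15  2.07  0.31  0.4  -2.19] F [-0.1  0.2 -0.4]
```

>>> {"method": "apply_moves", "body": {
  "claw": [0,0,0,0,0,0,0,0,0,0,0,0,0,0],
  "xyz": [
    [0.0025,0,0.0003],
    [0.0025,0,0.0003],
    [0.0025,0,0.0003],
    [0.0025,0,0.0003],
    [0.0025,0,0.0003],
    [0.0025,0,0.0003],
    [0.0025,0,0.0003],
    [0.0025,0,0.0003],
    [0.0025,0,0.0003],
    [0.0025,0,0.0003],
    [0.0025,0,0.0003],
    [0.0025,0,0.0003],
    [0,0,0],
    [0,0,0]
  ],
  "twist": [
    [0,0,0],
    [0,0,0],
    [0,0,0],
    [0,0,0],
    [0,0,0],
    [0,0,0],
    [0,0,0],
    [0,0,0],
    [0,0,0],
    [0,0,0],
    [0,0,0],
    [0,0,0],
    [0,0,0],
    [0,0,0]
  ]
}}

```text
clock: 20.1
position: [0.5597, 0.0081, 0.0646]
tool_rot: [-3.141, -0.121, -0.17]
force: [-2.3, 0.9, 0.6]
grip_width: 0.0001
finger_force: 0.9
```

Run:
```python
import st
from workcell import bot
from ov import *
a=draw(bot.grab_frame("top"),(265,130,110,115),3.4,[]);b=draw(bot.grab_frame("scene"),(230,140,120,115),3.4,[])
cv2.imwrite("pics/c4.png",np.hstack([a,b]))
```

```text
mouth [-0.044   0.      0.0646] [-3.141 -0.121 -0.17 ] q [-0.02  0.62 -0.16  1.99  0.31  0.44 -2.16] F [-2.3  0.9  0.6]
mouth [ 6.03105998e-01  5.76654978e-04 -1.69975667e-01] [[-0.0, 0.8], [-0.6, -0.0], [-0.2, -0.7], [-0.0, 0.2], [0.0, 0.4], [0.3, 0.2], [0.5, -0.2], [-0.0, -0.7]]
```

View pics/c4.png

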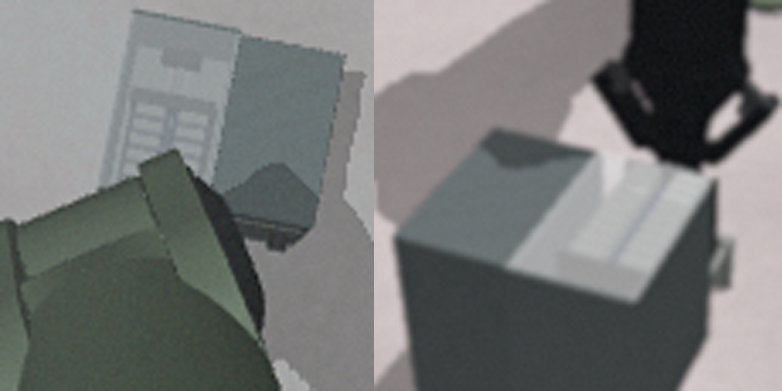

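Both views show the tray sliding in straight beneath the clear roof (top view around (170,130)), and the force is about 2.4 N, so it has reached the spring plate. I'll keep pushing slowly.

>>> {"method": "apply_moves", "body": {
  "claw": [0,0,0,0,0,0,0,0,0,0,0,0],
  "xyz": [
    [0.002,0,0.00024],
    [0.002,0,0.00024],
    [0.002,0,0.00024],
    [0.002,0,0.00024],
    [0.002,0,0.00024],
    [0.002,0,0.00024],
    [0.002,0,0.00024],
    [0.002,0,0.00024],
    [0.002,0,0.00024],
    [0.002,0,0.00024],
    [0,0,0],
    [0,0,0]
  ],
  "twist": [
    [0,0,0],
    [0,0,0],
    [0,0,0],
    [0,0,0],
    [0,0,0],
    [0,0,0],
    [0,0,0],
    [0,0,0],
    [0,0,0],
    [0,0,0],
    [0,0,0],
    [0,0,0]
  ]
}}

```text
clock: 21.4
position: [0.5795, 0.0047, 0.0646]
tool_rot: [-3.141, -0.121, -0.17]
force: [-4.4, 1.7, -1.0]
grip_width: 0.0
finger_force: 2.0
```

>>> {"method": "apply_moves", "body": {
  "claw": [0,0,0,0,0],
  "xyz": [
    [0.001,0,0.0001],
    [0.001,0,0.0001],
    [0.001,0,0.0001],
    [0,0,0],
    [0,0,0]
  ],
  "twist": [
    [0,0,0],
    [0,0,0],
    [0,0,0],
    [0,0,0],
    [0,0,0]
  ]
}}

```text
clock: 21.9
position: [0.5823, 0.0042, 0.0647]
tool_rot: [-3.141, -0.121, -0.17]
force: [-5.2, 1.9, -0.1]
grip_width: -0.0
finger_force: 2.3
```

```bash
python3 st.py
```

```text
mouth [-0.0211  0.      0.0647] [-3.141 -0.121 -0.17 ] q [-0.01  0.64 -0.17  1.93  0.3   0.48 -2.14] F [-5.2  1.9 -0.1]
```

>>> {"method": "apply_moves", "body": {
  "claw": [0,0,0,0],
  "xyz": [
    [0.001,0,0.0001],
    [0.001,0,0.0001],
    [0,0,0],
    [0,0,0]
  ],
  "twist": [
    [0,0,0],
    [0,0,0],
    [0,0,0],
    [0,0,0]
  ]
}}

```text
clock: 22.3
position: [0.5843, 0.0038, 0.0647]
tool_rot: [-3.141, -0.121, -0.17]
force: [-4.3, 2.1, -0.5]
grip_width: -0.0
finger_force: 2.4
```

>>> {"method": "apply_moves", "body": {
  "claw": [0,0,0,0],
  "xyz": [
    [0.001,0,0.0001],
    [0.001,0,0.0001],
    [0,0,0],
    [0,0,0]
  ],
  "twist": [
    [0,0,0],
    [0,0,0],
    [0,0,0],
    [0,0,0]
  ]
}}

```text
clock: 22.7
position: [0.5861, 0.0035, 0.0647]
tool_rot: [-3.141, -0.121, -0.17]
force: [-5.2, 2.9, -0.2]
grip_width: -0.0001
finger_force: 2.8
```

>>> {"method": "apply_moves", "body": {
  "claw": [0,0,0,0],
  "xyz": [
    [0.001,0,0.0001],
    [0.001,0,0.0001],
    [0,0,0],
    [0,0,0]
  ],
  "twist": [
    [0,0,0],
    [0,0,0],
    [0,0,0],
    [0,0,0]
  ]
}}

```text
clock: 23.1
position: [0.5876, 0.0033, 0.0646]
tool_rot: [-3.141, -0.12, -0.17]
force: [-8.2, 2.5, 1.0]
grip_width: -0.0001
finger_force: 4.6
```

Buffer reached, with the force rising to about 8.6 N. Backing off gently to look.

>>> {"method": "apply_moves", "body": {
  "claw": [0,0,0,0,0,0,0,0,0,0,0,0,0,0,0,0,0,0],
  "xyz": [
    [-0.002,0,-0.00024],
    [-0.002,0,-0.00024],
    [-0.002,0,-0.00024],
    [-0.002,0,-0.00024],
    [-0.002,0,-0.00024],
    [-0.003,0,-0.0004],
    [-0.005,0,-0.0006],
    [-0.008,0,-0.001],
    [-0.01,0,-0.0012],
    [-0.01,0,-0.0012],
    [-0.01,0,-0.0012],
    [-0.01,0,-0.0012],
    [-0.01,0,-0.0012],
    [-0.01,0,-0.0012],
    [-0.01,0,-0.0012],
    [-0.005,0,-0.0006],
    [0,0,0],
    [0,0,0]
  ],
  "twist": [
    [0,0,0],
    [0,0,0],
    [0,0,0],
    [0,0,0],
    [0,0,0],
    [0,0,0],
    [0,0,0],
    [0,0,0],
    [0,0,0],
    [0,0,0],
    [0,0,0],
    [0,0,0],
    [0,0,0],
    [0,0,0],
    [0,0,0],
    [0,0,0],
    [0,0,0],
    [0,0,0]
  ]
}}

```text
clock: 24.9
position: [0.4884, 0.0204, 0.0649]
tool_rot: [-3.141, -0.121, -0.17]
force: [-0.1, -0.4, 0.1]
grip_width: 0.0003
finger_force: 0.0
```

Run:
```python
import st
from workcell import bot
from ov import *
c,sn=np.cos(-.17),np.sin(-.17)
T=np.r_[r.x[:2]+[.038*c,.038*sn],-.17]
fr=bot.grab_frame("top")
a=draw(fr,(285,125,65,95),6,[]);b=draw(fr,(285,125,65,95),6,[(T,.045,box(-.055,.055,-.032,.032,.06,.06001),(0,255,255))])
cv2.imwrite("pics/c5.png",np.hstack([a,b]))
```

```text
mouth [-1.164e-01  1.000e-04  6.490e-02] [-3.141 -0.121 -0.17 ] q [-0.1   0.54 -0.12  2.17  0.33  0.33 -2.24] F [-0.1 -0.4  0.1]
mouth [ 6.03105998e-01  5.76654978e-04 -1.69975667e-01] [[-0.0, 0.8], [-0.6, -0.0], [-0.2, -0.7], [-0.0, 0.2], [0.0, 0.4], [0.3, 0.2], [0.5, -0.2], [-0.0, -0.7]]
```

View pics/c5.png

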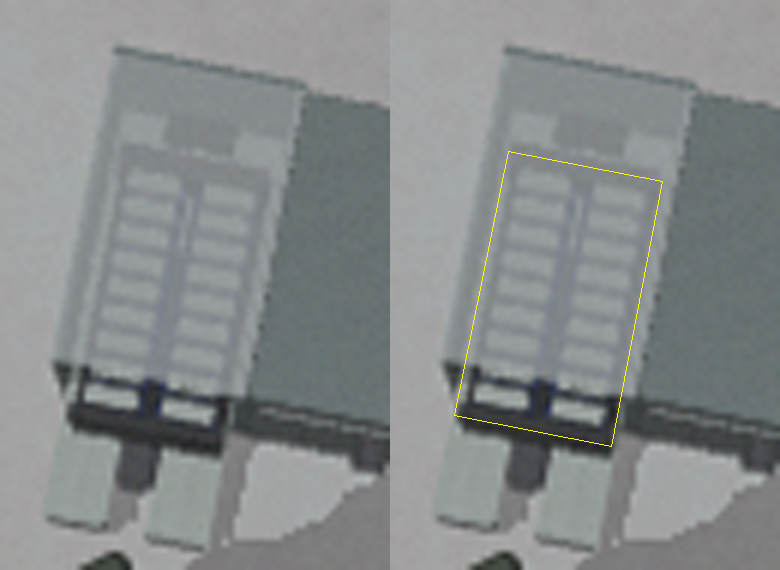

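The tray sits at about x = 0.037 m in the mouth frame. Its rear end is at (145,430), about 18 mm outside, with the catch standing right behind it at (138,465) and the spring held. The robot is clear.

```bash
python3 -c "
from workcell import bot
print(bot.job_done())"
```

```text
the job is handed in; nothing more can be done
None
```

I loaded the short tray into the bay, pushed it to the buffer at under 10 N and handed the job in; in the last picture the catch was up behind it, but the hand-in returned no verdict.

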